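# Index and lock the disc of a slicer

### The arm

A 6-joint arm with a two-finger parallel gripper is mounted at the origin on a cart in front of the work surface, level with it; the furniture and walls round the work are solid. World frame = base frame: x ahead of the robot, y to its left, z up, the work surface at z = 0. Lengths are in m, angles in rad, forces in N, time in s.
With the tool pointing down it reaches from about 0.375 to 0.9 m from the base axis. Payload 3.1 kg.
Tool frame: the origin (TCP) lies on the centre line of the jaws, within the pads' length; the fingertips stand 8 mm ahead of it and the grasp point (between the pads) lies 11 mm behind it; z points along the fingers, y is the line along which they close (so a half turn about z gives the same grasp; the last joint's range is limited). The gripper opens to 85 mm and grips with 20 to 120 N. Pads are 22 mm wide; open, the fingers measure 114 mm over their backs; the gripper's body (76 mm by 85 mm) begins 54 mm behind the grasp point. The pads swing forward as they close: fully open they stand 13 mm farther back than shut.
Start: joints at [1.002, 0.527, 1.433, -0, 1.181, -0.178], TCP at [0.238, 0.578, 0.239] pointing down, gripper open.
Joint ranges: [-3.08, 3.08], [-0.75, 2.2], [0.22, 2.44], [-1.43, 4.57], [0, 2.65], [-2.85, 2.85]. Speed limits (rad/s): [2.79, 2.79, 3.14, 3.14, 3.14, 3.14].

### API

Orientations are given as a unit quaternion [x, y, z, w].
In Python, from station import * gives the robot as it stands.
- The arm moves only by the tool play_rows, never from a script. Its argument "rows" is a list of rows, each a list of 3 entries, a list of its own where there are three numbers: the turn, a rotation vector about the tool's x, y, z in degrees, then the shift along the tool's x, y, z in mm, then the closure, from 0 (fully open) to 1 (shut). In form: [[[ax, ay, az], [dx, dy, dz], jaw], ...]. A call has 1 to 12 rows; each row shifts and turns the commanded pose from where the row before left it, along the tool's axes as they then stand; what a row does not reach is not made up. A row lasts 1/12 s, in which the tool goes at most 41.7 mm and 7.16 degrees, less where a joint would pass 70% of its speed; a pose out of reach is approached as far as the arm can. A call with a gripper value outside its range is refused whole. The fingers move at their own pace and stop on an object; "grip_force" is the grip in N (left out, the last holds). Time passes only in rows, so rows that do not move let the fingers close. It gives the time, the measured TCP pose, the force, the opening and the grip force at its end, in the units of the state.
- sense(): the state, without advancing time (a new reading comes with each control period).
- snapshot(name): name is "scene" or "top" or "wrist"; returns (picture, depth): 420x560x3 uint8, red, green, blue; 420x560 float32, m along the optical axis (not along the pixel's ray), 0 where there is no reading.
- get_calibration(name): a dict with "vfov" (degrees; the focal length in pixels is half the picture's height over the tangent of half this angle, whatever the lens; pixels are square), "cx", "cy" (the principal point, pixels), "k1" (the pictures are not rectified: a ray, as slopes to the right and down, at radius r is drawn at 1 + k1 r^2 times it, then the intrinsics apply), "xyz" and "attitude" of the camera in the world. Camera axes: x right, y down, z forward; pixel columns grow to the right and rows downward; lengths in m; the calibration is good to about 2 mm. A picture is of the moment at which its call begins: read the wrist's pose just before it. get_calibration takes no time and is no camera call; for the wrist camera it gives the pose at the moment of the call.
- sign_off(): hands the job in; it is judged then, once.
The state is a dict: "t": time; "q": joint angles; "qd": joint speeds; "tau": joint torques, N m; "tcp_pos": TCP position; "tool_rot": TCP orientation; "force": force on the tool from outside, world axes, zero at the start; "ft_torque": the same for the moment, N m; "finger_gap": opening from 0.0 (shut) to 1.0 (fully open); "gripper_force": force on a finger pad.
Only numpy, scipy, OpenCV 4.12 (cv2) and the standard library are available. Lean on these libraries where they do the work, as an engineer would, in place of code of your own. Each camera call takes 0.05 s, during which the arm holds its last target. There are 200 camera calls.

### The job

Get the slicer ready for use: turn its steel disc by its studs until the single notch in the rim faces the locking bolt, then slide the bolt fully into the notch and press it against the notch's bottom with about 13 N for half a second so that it seats; more than 17 N between bolt and disc would damage it. Push the disc gently (under 25 N), keep the disc flat on the base, leave the bolt home, and do not shift the things standing round the slicer.

Things in the scene. Friction and masses are not known exactly. Their poses are not given: they have to be found in the camera images.
- slicer_base: Fixed white plastic base plate of the slicer; top 20 mm above the worktop. Origin on the worktop at the nominal disc middle; in its frame it spans x -146 to 80, y -82 to 82 mm. The locking bolt lies on its -x side, in a guide bridge at x -92 to -74 mm, 42 mm wide, 44 mm above the worktop.
- mark (a point): Point on the base where the tip of the fully drawn-back bolt stands: x -75, y 0 of the base, 25 mm above the worktop; the notch must face it. Note: the 20 mm spindle through the disc (top 42 mm above the worktop) stands up to 2 mm off the base's origin in x and y; this varies and is not measured.
- slicing_disc: Loose steel disc flat on the base, 130 mm wide, 10 mm thick, about 0.35 kg. Its 28 mm hole has 4 mm play round the spindle. Origin: centre of underside. One rim notch, 16 mm wide and deep, towards its own -x. Four black studs, 12 mm thick, rise 16 mm above it (to 46 mm over the worktop), 50 mm out, at 45, 135, 225, 315 degrees from its +x: push one sideways to turn it.
- notch_mouth (a point): Middle of the notch at the disc's rim, 65 mm from the disc's centre, half way up its edge.
- notch_floor (a point): Middle of the flat bottom of the notch, 49 mm from the disc's centre, half way up the edge. The bolt seats on it after 24 to 33 mm of travel: it first pushes the loose disc up to 8 mm, until the play on the spindle is taken up. How far varies and is not measured, so feel for it: there the force rises steeply.
- lock_bolt: Bolt: steel bar 12 mm wide, round nose, with a black upright tab 9 mm thick along x, 26 mm wide, 21 to 57 mm over the worktop. Origin under the tab's middle, 20 mm over the worktop; its x is the base's +x. Slides along it only, about 2 N friction, stays where left. Drawn back (to 3 mm forward), the origin is at x -130 mm of the base. Its travel is 36 mm; only the notch's bottom stops it.
- bolt_tip (a point): Front point of the bolt's nose, 55 mm ahead of the bolt's origin, 25 mm above the worktop. The round nose finds the notch if that is within about 4 mm of the bolt's line.
- ramekin_a: Bystander: small white fluted bowl, 68 mm wide, 38 mm tall, to the left of the slicer. Origin at the centre of its underside.
- garlic: Bystander: garlic bulb, 60 mm, to the right of the slicer. Origin at its underside.
- salt_cellar: Bystander: round wooden pot with lid, 68 mm wide, 62 mm tall. Origin at its underside.
- salt_shaker: Bystander: salt shaker, 44 mm wide, 90 mm tall. Origin at its underside.
Mind the look-alikes: they are no part of the job. There is more than one size of the slicing_disc; the one meant has the size given above.

How it is judged:
By the outcome, as a careful person would: the job done as asked, in the order asked, and still so for the second after the job is handed in, with the robot touching nothing.
It also fails if it takes over 64 s, if anything falls off the work surface, if the arm or the gripper's body presses on something with over 40 N, if the wrist force passes 120 N, or if a joint passes its speed limit or range.

## Working session

There is one attempt and no reset: what is moved stays moved. The work goes in short steps, Python scripts to look and compute and a tool call to move; the robot and the scene stay as the last step left them, time stands still between calls to the robot, and variables do not carry over. Pictures are saved under pics/ and viewed, at most 12 in all, crops included, and the job is handed in when it is done.

Besides the shell and the picture viewer there is one more tool, called after "Call:" by a JSON object that holds its "method" and its "body", one argument or row to a line. play_rows: Moves the arm, as the interface text tells. Its arguments: {"type":"object","properties":{"rows":{"type":"array","items":{"type":"array"}},"grip_force":{"type":"number"}},"required":["rows"]}

```bash
mkdir -p pics
cat > h.py <<'E'
import numpy as np, cv2
from scipy.spatial.transform import Rotation as R
from station import *
def cal(n):
    c=get_calibration(n); f=210/np.tan(np.radians(c["vfov"])/2)
    a=np.array(c["attitude"],float)
    M=a if a.shape==(3,3) else R.from_quat(a).as_matrix()
    return c,f,M
def rays(n,uv,C=None):
    c,f,M=C or cal(n)
    d=(np.atleast_2d(np.asarray(uv,float))-[c["cx"],c["cy"]])/f
    s=d.copy()
    for _ in range(20): s=d/(1+c["k1"]*(s**2).sum(1,keepdims=True))
    return np.array(c["xyz"]),np.c_[s,np.ones(len(s))]@M.T
def onplane(n,uv,z,C=None):
    o,d=rays(n,uv,C); return o+d*((z-o[2])/d[:,2])[:,None]
def cloud(n,dep,C=None):
    v,u=np.mgrid[0:420,0:560]; o,d=rays(n,np.c_[u.ravel(),v.ravel()],C)
    return (o+d*dep.reshape(-1,1)).reshape(420,560,3)
def snap(n,f):
    C=cal(n); p,d=snapshot(n); cv2.imwrite(f"pics/{f}.png",p[:,:,::-1]); np.savez(f"pics/{f}.npz",p=p,d=d); return p,d,C
E
python3 - <<'E'
from h import *
print(sense()); 
for n in("top","scene","wrist"): print(get_calibration(n))
a=snap("top","top0")[0]; b=snap("scene","scene0")[0]
E
```

```text
{'t': 0.0, 'q': array([ 1.00149155e+00,  5.28471021e-01,  1.43392352e+00,  2.53854787e-05,
        1.18139689e+00, -1.78527220e-01]), 'qd': array([ 0.00095523,  0.00029249, -0.00150483,  0.00162681,  0.00110821,
       -0.00074721]), 'tau': array([ 1.06703745e-03, -4.42340541e+01, -1.78027475e+01, -2.31284375e-04,
        8.38903827e-03, -3.19478886e-06]), 'tcp_pos': array([0.23766122, 0.57728422, 0.23832387]), 'tool_rot': array([ 1.94152555e-01,  9.80970732e-01, -1.01913576e-03, -4.12491960e-04]), 'force': array([0.49608649, 0.29507001, 0.05724536]), 'ft_torque': array([-0.01696273,  0.00188818,  0.01682279]), 'gripper_force': 0.0, 'finger_gap': 1.0031990620462163}
{'vfov': 44.49734226013329, 'cx': 283.490237117696, 'cy': 197.1799253370016, 'k1': -0.06350210502539505, 'xyz': array([ 0.2846871 , -0.00934127,  1.52051578]), 'attitude': array([ 0.71496583, -0.69466586,  0.05606371, -0.05585762])}
{'vfov': 43.96246476542307, 'cx': 284.56176452557577, 'cy': 196.31934035218887, 'k1': -0.019996740091823444, 'xyz': array([ 0.03484777, -0.96657523,  0.51229547]), 'attitude': array([ 0.81849141, -0.17327258,  0.12565301, -0.53316014])}
{'vfov': 63.20038098808726, 'cx': 278.16702774443684, 'cy': 208.12459101521975, 'k1': 0.005217625915175199, 'xyz': array([0.17165514, 0.60457842, 0.3733317 ]), 'attitude': array([0.82257855, 0.55145145, 0.07592274, 0.11619627])}
```

View pics/top0.png

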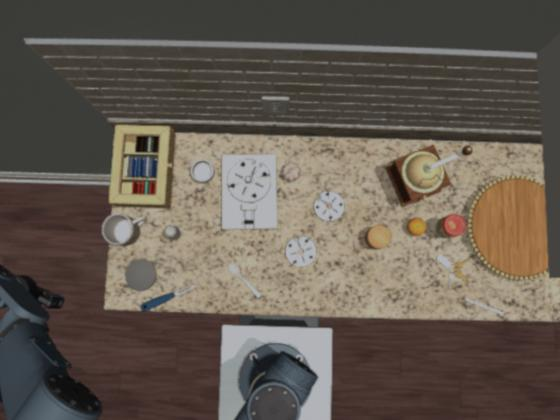

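View pics/scene0.png

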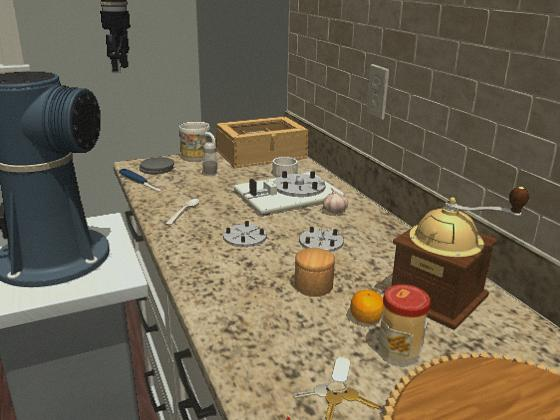

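The top view shows the slicer at about (249,190), with its bolt at (249,215) towards the robot. The smaller look-alike discs are at (329,206) and (301,251). Next I'll measure from an enlarged crop.

Run:
```python
from h import *
z=np.load("pics/top0.npz"); p,d=z["p"],z["d"]
P=cloud("top",d)
print(P[200,235],P[180,249],P[222,235],P[190,300])
x0,y0=205,140
c=cv2.resize(p[y0:240,x0:305],None,fx=6,fy=6,interpolation=cv2.INTER_CUBIC)
cv2.imwrite("pics/c0.png",c[:,:,::-1])
hsv=cv2.cvtColor(p,cv2.COLOR_RGB2HSV)
m=((hsv[...,2]>150)&(hsv[...,1]<35)).astype(np.uint8)
m[:145]=0;m[240:]=0;m[:,:216]=0;m[:,282:]=0
n,l,s,ce=cv2.connectedComponentsWithStats(m)
i=1+s[1:,4].argmax();print(s[i])
r=cv2.minAreaRect(np.argwhere(l==i)[:,::-1].astype(np.float32)); print(r)
b=onplane("top",cv2.boxPoints(r),.02);print(b.round(4));print(np.linalg.norm(np.diff(b[[0,1,2,3,0]],axis=0),axis=1))
```

```text
[0.51172426 0.13676135 0.02065672] [0.56934712 0.09633366 0.04012501] [0.44607465 0.1336588  0.02358252] [ 0.5507552  -0.05525733  0.00093001]
[ 222  153   56   77 3827]
((249.00172424316406, 191.10166931152344), (75.48068237304688, 55.21240234375), 89.02897644042969)
[[0.6508 0.1858 0.02  ]
 [0.6584 0.0201 0.02  ]
 [0.4313 0.0093 0.02  ]
 [0.4238 0.1711 0.02  ]]
[0.1658621  0.22730768 0.16196254 0.22742549]
```

View pics/c0.png

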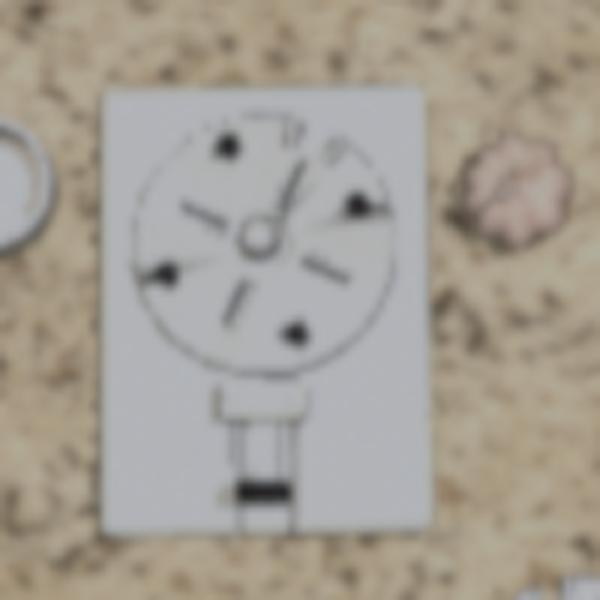

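The enlarged crop shows the disc centre at about crop (262,238). The notch's edges are at about (290,132) and (335,150), which is roughly 150° from the bolt side. The studs are at (228,146), (358,205), (295,333) and (165,275), and the tab is at (263,492). I plan to cage the far-right stud loosely and sweep it clockwise. First I'll move over it and look with the wrist camera.

```bash
cat >> h.py <<'E'
def goto(xyz,yaw=None):
    s=sense(); T=R.from_quat(s["tool_rot"]); p=s["tcp_pos"]
    ex=T.apply([1,0,0]); y0=np.degrees(np.arctan2(ex[1],ex[0]))
    print("t",round(s["t"],2),"tcp",(p*1e3).round(1),"yaw",y0.round(2),"gap",round(s["finger_gap"],2),"F",s["force"].round(1),
      "tilt",T.apply([0,0,1]).round(4)[:2])
    print("tool shift mm",(T.inv().apply(np.array(xyz)-p)*1e3).round(1),"turn z",None if yaw is None else round(-(yaw-y0),1))
E
python3 - <<'E'
from h import *
s=sense();T=R.from_quat(s["tool_rot"]);c,f,M=cal("wrist")
print("cam in tool",T.inv().apply(np.array(c["xyz"])-s["tcp_pos"]),"axis",T.inv().apply(M[:,2]))
goto([.600,.105,.24],201)
E
```

```text
cam in tool [ 0.07147202 -0.00020337 -0.13495059] axis [-2.75276097e-01 -9.04195315e-04  9.61364786e-01]
t 0.1 tcp [237.7 577.4 238.5] yaw 157.61 gap 1.0 F [-0.2  0.5  0.5] tilt [-0.0011 -0.0016]
tool shift mm [-514.9 -298.7   -1.2] turn z -43.4
```

Call:
{"method": "play_rows", "body": {
  "rows": [
    [[0, 0, 0], [-30, -21, 0], 0],
    [[0, 0, 0], [-30, -21, 0], 0],
    [[0, 0, 0], [-30, -21, 0], 0],
    [[0, 0, 0], [-30, -21, 0], 0],
    [[0, 0, 0], [-30, -21, 0], 0],
    [[0, 0, 0], [-30, -21, 0], 0],
    [[0, 0, 0], [-30, -21, 0], 0],
    [[0, 0, 0], [-30, -21, 0], 0],
    [[0, 0, 0], [-30, -21, 0], 0],
    [[0, 0, 0], [-30, -21, 0], 0],
    [[0, 0, 0], [-30, -21, 0], 0],
    [[0, 0, 0], [-30, -21, 0], 0]
  ]
}}

```text
t: 1.1
tcp_pos: [0.4753, 0.206, 0.239]
tool_rot: [0.194, 0.981, -0.0, -0.0]
force: [0.6, -0.3, 0.5]
finger_gap: 1.001
gripper_force: 0.0
```

Call:
{"method": "play_rows", "body": {
  "rows": [
    [[0, 0, 0], [-28, -19, 0], 0],
    [[0, 0, 0], [-28, -19, 0], 0],
    [[0, 0, 0], [-28, -19, 0], 0],
    [[0, 0, 0], [-28, -19, 0], 0],
    [[0, 0, -6.2], [0, 0, 0], 0],
    [[0, 0, -6.2], [0, 0, 0], 0],
    [[0, 0, -6.2], [0, 0, 0], 0],
    [[0, 0, -6.2], [0, 0, 0], 0],
    [[0, 0, -6.2], [0, 0, 0], 0],
    [[0, 0, -6.2], [0, 0, 0], 0],
    [[0, 0, -6.2], [0, 0, 0], 0],
    [[0, 0, 0], [0, 0, 0], 0]
  ]
}}

```text
t: 2.1
tcp_pos: [0.5491, 0.0948, 0.2389]
tool_rot: [-0.183, 0.983, 0.0, -0.001]
force: [-0.3, -1.0, 0.3]
finger_gap: 1.004
gripper_force: 0.0
```

Run:
```python
from h import *
goto([.55,.095,.24],201)
snap("wrist","w1")
```

```text
t 2.1 tcp [549.1  94.8 238.9] yaw -158.89 gap 1.0 F [-0.3 -1.   0.3] tilt [-0.0011  0.    ]
tool shift mm [-0.9 -0.1 -1.1] turn z -359.9
```

View pics/w1.png

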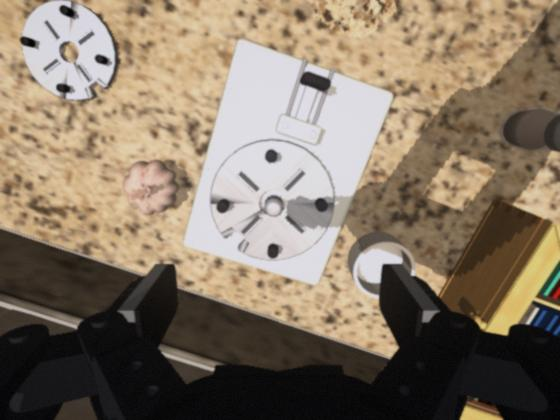

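The wrist view shows the notch at about (233,240) and stud tops at (272,156), (222,206), (273,251) and (321,205). The spindle is at (274,204) and the bolt tab at (316,80). Next I'll compute positions from these.

```bash
cat >> h.py <<'E'
def measure(f,C,p):
    g=p.max(2).astype(np.uint8); P={}
    hsv=cv2.cvtColor(p,cv2.COLOR_RGB2HSV)
    # white plate + disc region hull
    m=((hsv[...,2]>140)&(hsv[...,1]<40)).astype(np.uint8)
    m=cv2.morphologyEx(m,cv2.MORPH_OPEN,np.ones((3,3)))
    n,l,s,ce=cv2.connectedComponentsWithStats(m); 
    i=1+s[1:,4].argmax()
    hull=cv2.convexHull(np.argwhere(l==i)[:,::-1].astype(np.int32))
    r=cv2.minAreaRect(hull); H=np.zeros_like(m); cv2.fillConvexPoly(H,hull,1)
    H=cv2.erode(H,np.ones((5,5)))
    b=onplane("wrist",cv2.boxPoints(r),.02,C)
    print("plate px",s[i],"box",(b[:,:2]*1e3).round(1).tolist(),"sides",(np.linalg.norm(np.diff(b[[0,1,2,3,0]],axis=0),axis=1)*1e3).round(1))
    k=((g<55)&(H>0)).astype(np.uint8)
    n,l,s,ce=cv2.connectedComponentsWithStats(k)
    for j in range(1,n):
        if s[j,4]>25:
            print("dark",s[j].tolist(),ce[j].round(1),"z46",(onplane("wrist",ce[j],.046,C)[0,:2]*1e3).round(1),"z40",(onplane("wrist",ce[j],.040,C)[0,:2]*1e3).round(1),"z57",(onplane("wrist",ce[j],.057,C)[0,:2]*1e3).round(1))
E
python3 - <<'E'
from h import *
z=np.load("pics/w1.npz");C=cal("wrist");measure("w1",C,z["p"])
for nm,u,h in(("sp",(274,203),.042),("notch",(233,240),.03),("tab",(316,79),.057)):print(nm,(onplane("wrist",u,h,C)*1e3).round(1))
cv2.imwrite("pics/c1.png",cv2.resize(z["p"][50:280,190:400,::-1],None,fx=2.6,fy=2.6,interpolation=cv2.INTER_CUBIC))
E
```

```text
plate px [  183    39   210   246 30723] box [[654.8, 7.3], [433.5, 11.3], [423.2, 170.2], [653.0, 195.3]] sides [221.3 159.3 231.2 188. ]
dark [301, 73, 28, 17, 265] [315.1  81.5] z46 [446.7  92.2] z40 [446.1  92.6] z57 [447.9  91.5]
dark [316, 199, 11, 12, 94] [320.9 204.4] z46 [550.9 141.9] z40 [552.1 143.2] z57 [548.6 139.5]
dark [220, 200, 8, 7, 26] [224.5 202.4] z46 [583.2  51.6] z40 [585.1  51.2] z57 [579.9  52.2]
dark [269, 245, 8, 7, 33] [273.  247.3] z46 [610.9 113.5] z40 [613.3 114.3] z57 [606.6 112.1]
sp [[567.3  98.1  42. ]]
notch [[624.6  72.5  30. ]]
tab [[445.8  91.5  57. ]]
```

View pics/c1.png

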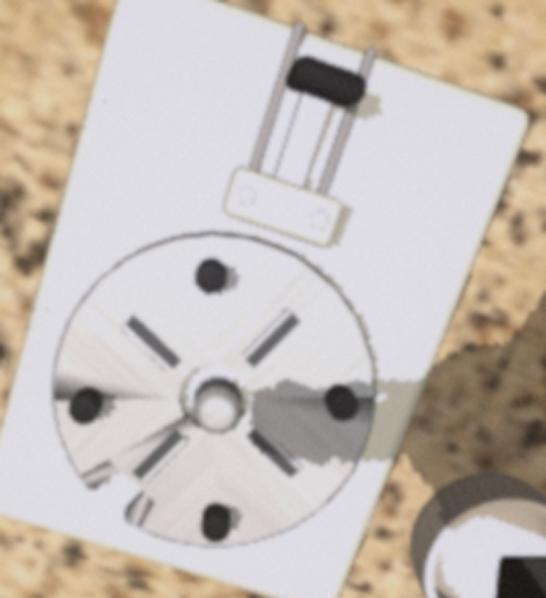

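Crop details: the notch mouth is at crop (111,506), between the edges at (93,487) and (130,525). Stud tops are at (212,275), (86,405), (215,523) and (343,402).

Run:
```python
from h import *
C=cal("wrist"); q=lambda a:np.array(a)/2.6+[190,50]
w=lambda u,h:onplane("wrist",u,h,C)[:,:2]*1e3
S=w(q([(212,275),(86,405),(215,523),(343,402)]),.046); c=S.mean(0)
print("studs",S.round(1),"c",c.round(1),"r",np.linalg.norm(S-c,axis=1).round(1),np.degrees(np.arctan2(*(S-c).T[::-1])).round(1))
n=w(q((111,506)),.03)[0];print("notch",n,np.linalg.norm(n-c),np.degrees(np.arctan2(*(n-c)[::-1])))
print("spindle",w(q((216,405)),.042))
B=w([(238,39),(392,93),(318,283),(185,245)],.02);print("plate",B.round(1),np.linalg.norm(np.diff(B[[0,1,2,3,0]],axis=0),axis=1))
print("tab",w(q((329,74)),.057),"bridge",w(q((283,203)),.044))
a=((B[2]+B[3])-(B[0]+B[1]))/2;print("yaw",np.degrees(np.arctan2(a[1],a[0])))
```

```text
studs [[523.3  79. ]
 [587.1  51.4]
 [615.  114.8]
 [550.8 142.9]] c [569.  97.] r [49.1 49.1 49.3 49.4] [-158.5  -68.5   21.1  111.7]
notch [629.80939621  73.90621129] 65.02319100315106 -20.8323183126353
spindle [[570.30197334  98.26549557]]
plate [[435.1  11.5]
 [426.8 168.6]
 [643.9 180.9]
 [653.5  24.6]] [157.3683698  217.38346895 156.55849127 218.70813937]
tab [[445.22391241  91.71838597]] bridge [[490.06415064  93.94302572]]
yaw 3.337433339485257
```

The studs and notch agree: stud radius is 49 mm, notch radius 65 mm and notch direction −23.5°. The base yaw is about 3.2°, so the disc has to turn about 153° clockwise. Now I'll go above the stud at (615,115) with the jaws partly closed.

Call:
{"method": "play_rows", "body": {
  "rows": [
    [[0, 0, 0], [-34, -2.5, 0], 0.72],
    [[0, 0, 0], [-34.5, -2.5, 0], 0.72],
    [[0, 0, 0], [0, 0, 40], 0.72],
    [[0, 0, 0], [0, 0, 40], 0.72],
    [[0, 0, 0], [0, 0, 40], 0.72],
    [[0, 0, 0], [0, 0, 36], 0.72],
    [[0, 0, 0], [0, 0, 0], 0.72],
    [[0, 0, 0], [0, 0, 0], 0.72],
    [[0, 0, 0], [0, 0, 0], 0.72]
  ],
  "grip_force": 20
}}

```text
t: 2.9
tcp_pos: [0.6167, 0.1148, 0.0849]
tool_rot: [-0.182, 0.983, -0.0, 0.001]
force: [0.9, -0.2, -0.3]
finger_gap: 0.279
gripper_force: 0.0
```

Run:
```python
from h import *
goto([.615,.115,.045],201)
snap("wrist","w2")
```

```text
t 2.9 tcp [616.7 114.8  84.9] yaw -159.05 gap 0.28 F [ 0.9 -0.2 -0.3] tilt [ 0.0028 -0.    ]
tool shift mm [ 1.6  0.9 39.9] turn z -360.0
```

View pics/w2.png

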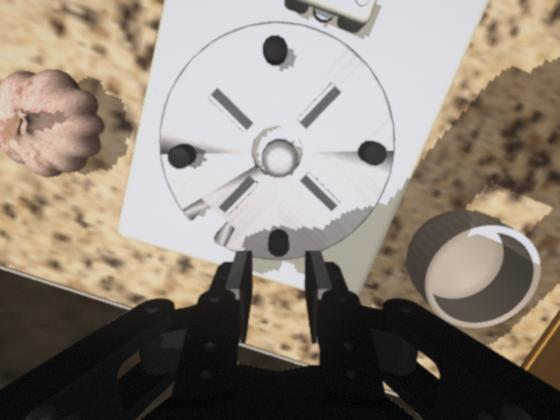

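The stud at (278,243) is centred between the fingertips at (240,270) and (317,270). I'll descend to cage it.

Call:
{"method": "play_rows", "body": {
  "rows": [
    [[0, 0, 0], [1.5, 0.5, 10], 0.72],
    [[0, 0, 0], [0, 0, 10], 0.72],
    [[0, 0, 0], [0, 0, 10], 0.72],
    [[0, 0, 0], [0, 0, 5], 0.72],
    [[0, 0, 0], [0, 0, 3], 0.72],
    [[0, 0, 0], [0, 0, 2], 0.72],
    [[0, 0, 0], [0, 0, 0], 0.72],
    [[0, 0, 0], [0, 0, 0], 0.72]
  ]
}}

```text
t: 3.62
tcp_pos: [0.6138, 0.1146, 0.0433]
tool_rot: [-0.182, 0.983, -0.0, 0.0]
force: [-0.5, -0.6, -0.6]
finger_gap: 0.282
gripper_force: 0.0
```

Call:
{"method": "play_rows", "body": {
  "rows": [
    [[0, 0, 3], [0.1, -2.6, 0], 0.72],
    [[0, 0, 3], [0.1, -2.6, 0], 0.72],
    [[0, 0, 3], [0.1, -2.6, 0], 0.72],
    [[0, 0, 3], [0.1, -2.6, 0], 0.72],
    [[0, 0, 3], [0.1, -2.6, 0], 0.72],
    [[0, 0, 3], [0.1, -2.6, 0], 0.72],
    [[0, 0, 3], [0.1, -2.6, 0], 0.72],
    [[0, 0, 3], [0.1, -2.6, 0], 0.72],
    [[0, 0, 3], [0.1, -2.6, 0], 0.72],
    [[0, 0, 3], [0.1, -2.6, 0], 0.72]
  ]
}}

```text
t: 4.45
tcp_pos: [0.6166, 0.0894, 0.0437]
tool_rot: [0.08, 0.997, 0.0, 0.001]
force: [-0.8, 1.3, -0.9]
finger_gap: 0.277
gripper_force: 0.8
```

```bash
cat >> h.py <<'E'
def circ(c=(.570,.098)):
    s=sense();ex=R.from_quat(s["tool_rot"]).apply([1,0,0]);d=s["tcp_pos"][:2]-c
    print("R",(np.hypot(*d)*1e3).round(1),"posang",np.degrees(np.arctan2(d[1],d[0])).round(1),"yaw-180",(np.degrees(np.arctan2(ex[1],ex[0]))%360-180).round(1),"z",s["tcp_pos"][2],"F",s["force"].round(1),s["gripper_force"],s["t"])
E
python3 - <<'E'
from h import *
circ()
snap("wrist","w3")
E
```

```text
R 47.4 posang -10.4 yaw-180 -9.2 z 0.04374706646105313 F [-0.8  1.3 -0.9] 0.820735227316618 4.45
```

View pics/w3.png

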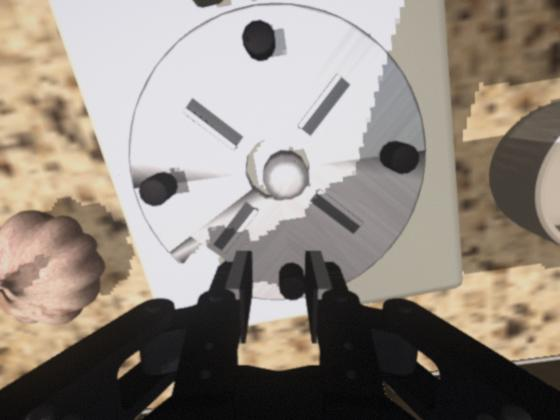

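The stud (291,282) rides on the right finger, the disc turns and the force is about 1 N. I'll continue the sweep.

Call:
{"method": "play_rows", "body": {
  "rows": [
    [[0, 0, 4.5], [0.15, -3.85, 0], 0.72],
    [[0, 0, 4.5], [0.15, -3.85, 0], 0.72],
    [[0, 0, 4.5], [0.15, -3.85, 0], 0.72],
    [[0, 0, 4.5], [0.15, -3.85, 0], 0.72],
    [[0, 0, 4.5], [0.15, -3.85, 0], 0.72],
    [[0, 0, 4.5], [0.15, -3.85, 0], 0.72],
    [[0, 0, 4.5], [0.15, -3.85, 0], 0.72],
    [[0, 0, 4.5], [0.15, -3.85, 0], 0.72],
    [[0, 0, 4.5], [0.15, -3.85, 0], 0.72],
    [[0, 0, 4.5], [0.15, -3.85, 0], 0.72],
    [[0, 0, 4.5], [0.15, -3.85, 0], 0.72],
    [[0, 0, 4.5], [0.15, -3.85, 0], 0.72]
  ]
}}

```text
t: 5.5
tcp_pos: [0.5907, 0.0533, 0.0438]
tool_rot: [0.524, 0.852, 0.001, 0.001]
force: [1.1, 1.5, -0.9]
finger_gap: 0.279
gripper_force: 0.9
```

```bash
python3 -c "
from h import *
circ()"
```

```text
R 49.2 posang -65.2 yaw-180 -63.2 z 0.04383425154713176 F [ 1.1  1.5 -0.9] 0.8992947824299335 5.5
```

Call:
{"method": "play_rows", "body": {
  "rows": [
    [[0, 0, 4.5], [0.2, -3.85, 0], 0.72],
    [[0, 0, 4.5], [0.2, -3.85, 0], 0.72],
    [[0, 0, 4.5], [0.2, -3.85, 0], 0.72],
    [[0, 0, 4.5], [0.2, -3.85, 0], 0.72],
    [[0, 0, 4.5], [0.2, -3.85, 0], 0.72],
    [[0, 0, 4.5], [0.2, -3.85, 0], 0.72],
    [[0, 0, 4.5], [0.2, -3.85, 0], 0.72],
    [[0, 0, 4.5], [0.2, -3.85, 0], 0.72],
    [[0, 0, 4.5], [0.2, -3.85, 0], 0.72],
    [[0, 0, 4.5], [0.2, -3.85, 0], 0.72],
    [[0, 0, 4.5], [0.2, -3.85, 0], 0.72],
    [[0, 0, 4.5], [0.2, -3.85, 0], 0.72]
  ]
}}

```text
t: 6.5
tcp_pos: [0.5473, 0.0534, 0.0441]
tool_rot: [0.853, 0.521, 0.002, 0.001]
force: [2.2, -0.3, -0.7]
finger_gap: 0.281
gripper_force: 0.8
```

```bash
python3 -c "
from h import *
circ();snap('wrist','w4')"
```

```text
R 50.0 posang -117.0 yaw-180 -117.2 z 0.04409533545320396 F [ 2.2 -0.3 -0.7] 0.8341195061802864 6.5
```

View pics/w4.png

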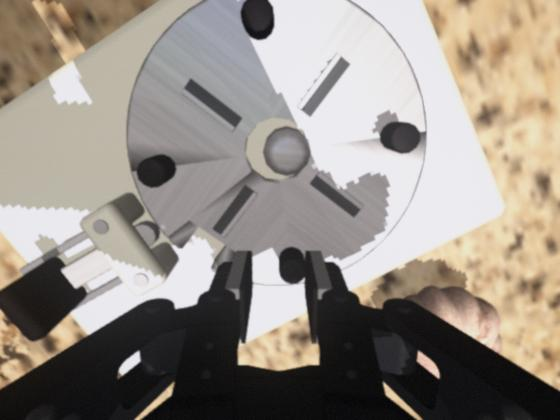

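The notch (208,245) is closing on the bolt nose (148,230), and the disc is still flat. I'll compute the remaining angle from the stud blobs, taken at mid-height.

```bash
cat >> h.py <<'E'
def discang(f,z=.038,C=None):
    p=np.load(f"pics/{f}.npz")["p"]; C=C or cal("wrist")
    k=(p.max(2)<48).astype(np.uint8); k=cv2.morphologyEx(k,cv2.MORPH_OPEN,np.ones((7,7)))
    n,l,s,ce=cv2.connectedComponentsWithStats(k)
    for j in range(1,n):
        w=onplane("wrist",ce[j],z,C)[0,:2]*1e3; d=w-[570,98]
        if s[j,4]<2500: print(s[j].tolist(),ce[j].round(0),w.round(1),"r",np.hypot(*d).round(1),"ang",np.degrees(np.arctan2(d[1],d[0])).round(1))
E
python3 - <<'E'
from h import *
discang("w4")
C=cal("wrist")
print("nose",onplane("wrist",[(150,231)],.025,C)*1e3,"notch edges z30",onplane("wrist",[(190,236),(222,262)],.03,C)*1e3,"spindle",onplane("wrist",[(287,148)],.042,C)*1e3)
E
```

```text
[242, 0, 29, 26, 419] [254.   9.] [584.9 152. ] r 56.0 ang 74.6
[252, 30, 14, 8, 109] [259.  33.] [582.7 144.1] r 47.8 ang 74.6
[138, 156, 37, 30, 871] [156. 170.] [520.3 118.1] r 53.6 ang 157.9
[241, 268, 10, 35, 299] [246. 285.] [528.1  54.3] r 60.5 ang -133.8
nose [[496.76010802  94.8407447   25.        ]] notch edges z30 [[514.45683138  84.95576105  30.        ]
 [521.10299233  66.70868503  30.        ]] spindle [[573.07224041 101.72181596  42.        ]]
```

Run:
```python
from h import *
C=cal("wrist"); S=onplane("wrist",[(257,18),(155,170),(400,137),(291,264)],.038,C)[:,:2]*1e3
a=lambda v:np.degrees(np.arctan2(v[1],v[0]))
print(S.round(1),"opp",a(S[1]-S[2]),np.hypot(*(S[1]-S[2])),a(S[0]-S[3]),np.hypot(*(S[0]-S[3])),(S[1]+S[2])/2,(S[0]+S[3])/2)
```

```text
[[584.6 148.9]
 [520.1 118.3]
 [615.7  84.2]
 [551.2  54.2]] opp 160.3680335453345 101.5506165979218 70.56127941294244 100.36567141432938 [567.90734792 101.28376767] [567.9008225 101.562391 ]
```

The studs fit well: spacing is 100 to 101 mm and the notch is at −154.5°. The target is −176.8°, so 22° remain.

Call:
{"method": "play_rows", "body": {
  "rows": [
    [[0, 0, 4.4], [0.2, -3.85, 0], 0.72],
    [[0, 0, 4.4], [0.2, -3.85, 0], 0.72],
    [[0, 0, 4.4], [0.2, -3.85, 0], 0.72],
    [[0, 0, 4.4], [0.2, -3.85, 0], 0.72],
    [[0, 0, 4.4], [0.2, -3.85, 0], 0.72],
    [[0, 0, 0], [0, 0, 0], 0.72],
    [[0, 0, 0], [0, 0, 0], 0.72]
  ]
}}

```text
t: 7.13
tcp_pos: [0.5311, 0.0654, 0.0437]
tool_rot: [0.936, 0.352, 0.001, 0.0]
force: [1.0, -0.3, 0.7]
finger_gap: 0.281
gripper_force: 0.4
```

```bash
python3 -c "
from h import *
circ();snap('wrist','w5');discang('w5')"
```

```text
R 50.8 posang -140.1 yaw-180 -138.8 z 0.04370622655858081 F [ 1.  -0.3  0.7] 0.4285906255245209 7.1333
[241, 0, 30, 15, 357] [254.   6.] [603.7 142.4] r 55.8 ang 52.8
[249, 22, 18, 11, 172] [257.  27.] [599.2 137. ] r 48.7 ang 53.2
[137, 152, 37, 30, 880] [155. 166.] [531.6 135.4] r 53.6 ang 135.8
```

View pics/w5.png

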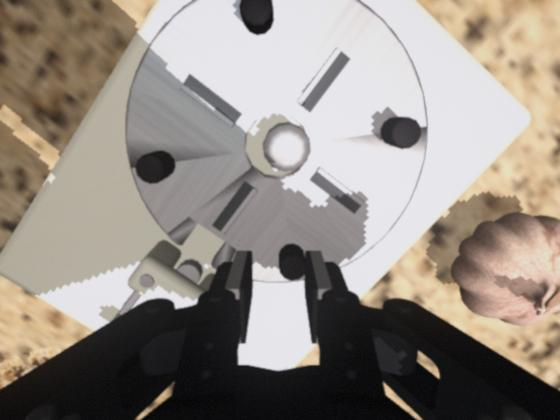

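The notch (205,248) now faces the nose (190,270). The studs are at about (256,13), (154,166), (401,132) and (291,260).

Run:
```python
from h import *
C=cal("wrist"); S=onplane("wrist",[(256,14),(155,166),(401,132),(291,260)],.038,C)[:,:2]*1e3
a=lambda v:np.degrees(np.arctan2(v[1],v[0]))
print(S.round(1),"opp",a(S[1]-S[2]),a(S[0]-S[3]),(S[1]+S[2])/2,(S[0]+S[3])/2)
print("nose",onplane("wrist",[(190,271)],.027,C)*1e3,"bridge screws",onplane("wrist",[(148,281)],.044,C)*1e3,"spindle",onplane("wrist",[(288,146)],.042,C)*1e3)
goto([.45,.095,.2],180)
```

```text
[[602.1 140.2]
 [531.7 135.3]
 [608.1  68.9]
 [537.2  64.8]] opp 139.01910588660812 49.26668614620049 [569.90123014 102.11399941] [569.63353202 102.50807775]
nose [[496.92407566  94.31377672  27.        ]] bridge screws [[490.56578277 107.15402885  44.        ]] spindle [[574.23339243  99.77299849  42.        ]]
t 7.18 tcp [531.   65.3  43.6] yaw 41.19 gap 0.28 F [ 1.2 -0.2 -0. ] tilt [ 0.0011 -0.0002]
tool shift mm [ -41.3  -75.5 -156.5] turn z -138.8
```

The notch angle is within 1°, but the disc sits about 3 mm to the +y side of the bolt line. I'll nudge the stud back with the other finger, which moves the mouth towards −y.

Call:
{"method": "play_rows", "body": {
  "rows": [
    [[0, 0, -4.4], [0.1, 3.85, 0], 0.72],
    [[0, 0, -4.4], [0.1, 3.85, 0], 0.72],
    [[0, 0, -4.4], [0.1, 3.85, 0], 0.72],
    [[0, 0, 0], [0, 1, 0], 0.72],
    [[0, 0, 0], [0, 1, 0], 0.72],
    [[0, 0, 0], [0, 0, 0], 0.72]
  ]
}}

```text
t: 7.68
tcp_pos: [0.5402, 0.0563, 0.0432]
tool_rot: [0.89, 0.455, -0.0, -0.0]
force: [-0.7, 0.1, -0.3]
finger_gap: 0.28
gripper_force: 0.0
```

```bash
cat >> h.py <<'E'
def studs(f,th=65):
    p=np.load(f"pics/{f}.npz")["p"]; C=cal("wrist"); out=[]
    for th in (40,50,60,70,80):
        k=(p.max(2)<th).astype(np.uint8); k=cv2.morphologyEx(k,cv2.MORPH_OPEN,np.ones((9,9)))
        n,l,s,ce=cv2.connectedComponentsWithStats(k)
        for j in range(1,n):
            w=onplane("wrist",ce[j],.038,C)[0,:2]*1e3
            if s[j,4]<2500: print(th,s[j].tolist(),ce[j].round(0),w.round(1))
E
python3 - <<'E'
from h import *
studs("w5");print();circ();snap("wrist","w6");studs("w6")
E
```

```text
40 [148, 152, 25, 29, 461] [161. 167.] [527.2 123.3]
40 [282, 246, 18, 12, 196] [290. 252.] [548.6  61.2]
40 [295, 258, 17, 15, 247] [303. 265.] [549.4  52.6]
40 [242, 278, 9, 12, 108] [246. 284.] [523.1  60.3]
40 [306, 278, 9, 12, 108] [310. 284.] [546.8  43.2]
50 [241, 0, 30, 33, 660] [254.  13.] [592.4 146. ]
50 [137, 152, 37, 30, 886] [155. 166.] [525.2 125.1]
60 [241, 0, 31, 33, 891] [257.  15.] [592.8 145.2]
60 [382, 124, 11, 16, 168] [387. 132.] [610.1  81. ]
60 [137, 152, 37, 30, 906] [155. 166.] [525.2 125.1]
70 [241, 0, 31, 33, 901] [257.  15.] [592.7 145.2]
70 [382, 118, 37, 24, 635] [400. 129.] [614.7  79.1]
70 [136, 151, 38, 31, 947] [155. 166.] [525.2 125.2]
80 [240, 0, 33, 33, 925] [257.  15.] [592.8 145.2]
80 [381, 118, 39, 29, 935] [400. 132.] [614.3  78. ]
80 [135, 151, 40, 32, 994] [155. 166.] [525.2 125.2]

R 51.2 posang -125.6 yaw-180 -125.8 z 0.043193273511186875 F [-0.7  0.1 -0.3] 0.0 7.6833
40 [149, 125, 20, 24, 361] [159. 137.] [534.3 133. ]
40 [258, 245, 17, 12, 192] [266. 251.] [539.9  68. ]
40 [242, 279, 9, 10, 90] [246. 284.] [523.   60.4]
50 [288, 0, 14, 8, 101] [295.   3.] [606.1 140.1]
50 [281, 20, 10, 9, 90] [286.  24.] [599.4 136.6]
50 [131, 122, 38, 30, 945] [149. 136.] [531.4 135.6]
50 [245, 245, 33, 32, 784] [263. 261.] [535.9  64.7]
50 [241, 276, 10, 21, 202] [246. 286.] [522.1  59.4]
60 [272, 0, 31, 29, 775] [286.  13.] [601.8 139.5]
60 [131, 122, 39, 30, 979] [149. 136.] [531.5 135.6]
60 [381, 151, 9, 12, 108] [385. 156.] [604.1  73.1]
60 [245, 244, 33, 34, 823] [263. 261.] [535.9  64.7]
70 [271, 0, 32, 29, 795] [286.  13.] [601.8 139.6]
70 [130, 122, 40, 30, 1009] [149. 136.] [531.4 135.7]
70 [380, 144, 19, 21, 283] [388. 153.] [605.8  73.5]
80 [271, 0, 32, 30, 815] [286.  13.] [601.7 139.5]
80 [53, 58, 10, 10, 98] [58. 62.] [521.5 176.4]
80 [130, 122, 40, 30, 1030] [149. 136.] [531.4 135.7]
80 [380, 144, 36, 29, 864] [398. 158.] [608.   69.5]
```

Call:
{"method": "play_rows", "body": {
  "rows": [
    [[0, 0, 0], [0, 1, 0], 0.72],
    [[0, 0, 0], [0, 1, 0], 0.72],
    [[0, 0, 0], [0, 1, 0], 0.72],
    [[0, 0, 0], [0, 0, 0], 0.72]
  ]
}}

```text
t: 8.07
tcp_pos: [0.5421, 0.0548, 0.0432]
tool_rot: [0.89, 0.456, -0.001, -0.0]
force: [-1.3, 0.0, 0.0]
finger_gap: 0.279
gripper_force: 0.8
```

Run:
```python
from h import *
circ();snap("wrist","w7");studs("w7")
```

```text
R 51.4 posang -122.8 yaw-180 -125.8 z 0.04316805412349827 F [-1.3  0.   0. ] 0.7798807695508003 8.0667
40 [149, 126, 17, 22, 293] [157. 136.] [536.  132.1]
40 [128, 135, 9, 9, 81] [132. 139.] [527.  137.1]
40 [257, 245, 18, 13, 207] [266. 251.] [541.9  66.3]
40 [246, 260, 9, 12, 108] [250. 266.] [532.   64.8]
40 [242, 279, 9, 9, 81] [246. 283.] [525.2  58.9]
50 [286, 0, 9, 8, 72] [290.   4.] [606.6 139.5]
50 [274, 19, 12, 9, 108] [280.  23.] [599.8 136.6]
50 [127, 124, 39, 30, 957] [146. 138.] [531.7 134.1]
50 [245, 245, 32, 32, 815] [262. 261.] [537.6  63.4]
60 [264, 0, 31, 29, 761] [279.  12.] [601.8 139.5]
60 [127, 124, 39, 30, 985] [146. 138.] [531.7 134.1]
60 [378, 148, 9, 11, 99] [382. 153.] [605.9  73.4]
70 [264, 0, 32, 29, 773] [279.  12.] [601.8 139.4]
70 [127, 124, 39, 30, 1006] [146. 138.] [531.7 134.2]
70 [377, 141, 17, 21, 265] [384. 151.] [607.3  73.6]
80 [264, 0, 32, 29, 782] [279.  12.] [601.8 139.4]
80 [126, 124, 41, 31, 1056] [146. 138.] [531.6 134.2]
80 [377, 141, 36, 29, 867] [395. 155.] [609.7  69.7]
```

The nudge worked: the notch mouth is at about (506,96) against a bolt line at y≈95, with a 2° angle error that the loose disc will absorb. I'll back off, lift, turn to yaw 3° with jaws shut and go behind the tab.

Call:
{"method": "play_rows", "body": {
  "rows": [
    [[0, 0, 0], [0, -4, 0], 0.72],
    [[0, 0, 0], [0, 0, -15], 0.72],
    [[0, 0, 0], [0, 0, -25], 0.72],
    [[0, 0, 0], [0, 0, -35], 1],
    [[0, 0, 6.4], [0, 0, 0], 1],
    [[0, 0, 6.4], [0, 0, 0], 1],
    [[0, 0, 6.4], [0, 0, 0], 1],
    [[0, 0, 6.4], [0, 0, 0], 1],
    [[0, 0, 6.4], [0, 0, 0], 1],
    [[0, 0, 6.4], [0, 0, 0], 1],
    [[0, 0, 6.4], [0, 0, 0], 1],
    [[0, 0, 6.4], [0, 0, 0], 1]
  ]
}}

```text
t: 9.12
tcp_pos: [0.54, 0.0571, 0.1185]
tool_rot: [1.0, 0.023, 0.001, 0.0]
force: [0.5, -0.2, 0.3]
finger_gap: -0.001
gripper_force: 0.0
```

Run:
```python
from h import *
goto([.418,.0903,.115],3.2)
```

```text
t 9.12 tcp [540.   57.1 118.5] yaw 2.69 gap -0.0 F [ 0.5 -0.2  0.3] tilt [ 0.0016 -0.0002]
tool shift mm [-120.3  -38.9    3.3] turn z -0.5
```

Call:
{"method": "play_rows", "body": {
  "rows": [
    [[0, 0, -0.5], [-30, -9.7, 0], 1],
    [[0, 0, 0], [-30, -9.7, 0], 1],
    [[0, 0, 0], [-30, -9.7, 0], 1],
    [[0, 0, 0], [-30, -9.7, 0], 1],
    [[0, 0, 0], [0, 0, 0], 1],
    [[0, 0, 0], [0, 0, 0], 1]
  ]
}}

```text
t: 9.62
tcp_pos: [0.4157, 0.0892, 0.1185]
tool_rot: [1.0, 0.031, -0.0, 0.0]
force: [1.4, -0.3, -0.3]
finger_gap: 0.001
gripper_force: 0.0
```

Run:
```python
from h import *
goto([.418,.0903,.038],3.2)
p,d,C=snap("wrist","w8"); studs("w8"); 
print(sense()["q"].round(2))
```

```text
t 9.62 tcp [415.7  89.2 118.5] yaw 3.57 gap 0.0 F [ 1.4 -0.3 -0.3] tilt [-0.0007 -0.    ]
tool shift mm [ 2.4 -1.  80.5] turn z 0.4
40 [248, 265, 12, 12, 140] [254. 271.] [378.8 103.6]
40 [297, 264, 13, 13, 162] [303. 270.] [381.2  69.6]
50 [335, 0, 13, 6, 78] [341.   2.] [546.5  61.8]
50 [203, 4, 20, 24, 414] [212.  16.] [535.5 133.6]
50 [274, 269, 9, 20, 180] [278. 278.] [373.8  86.4]
60 [329, 0, 21, 24, 375] [338.  10.] [542.5  63. ]
60 [202, 3, 22, 25, 457] [212.  15.] [535.6 133.7]
60 [260, 163, 36, 11, 355] [277. 168.] [451.1  92.1]
60 [273, 253, 11, 37, 368] [278. 272.] [379.   86.7]
70 [328, 0, 22, 24, 433] [338.  11.] [542.2  62.7]
70 [202, 3, 22, 25, 465] [212.  15.] [535.6 133.7]
70 [258, 163, 41, 20, 763] [278. 173.] [448.1  91.3]
80 [328, 0, 22, 24, 441] [338.  11.] [542.2  62.7]
80 [202, 3, 22, 26, 489] [212.  16.] [535.4 133.8]
80 [257, 163, 42, 20, 792] [278. 173.] [448.2  91.4]
[-0.05  0.49  2.03 -0.    0.62  1.46]
```

View pics/w8.png

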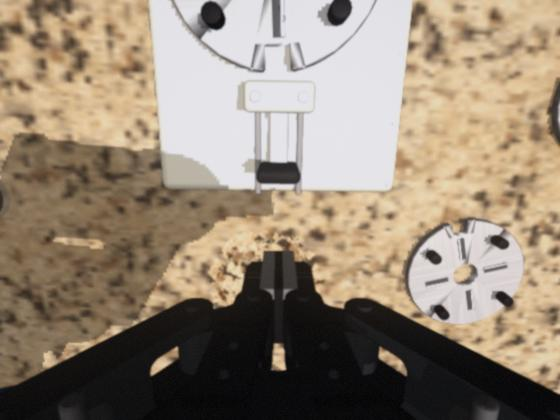

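The notch (278,55) lies straight ahead of the bolt (x≈279), and the fingers (279,265) stand behind the tab (278,173). I'll descend and then approach.

Call:
{"method": "play_rows", "body": {
  "rows": [
    [[0, 0, 0.3], [0, 0, 30], 1],
    [[0, 0, 0], [0, 0, 30], 1],
    [[0, 0, 0], [0, 0, 14], 1],
    [[0, 0, 0], [0, 0, 6], 1],
    [[0, 0, 0], [0, 0, 0], 1],
    [[0, 0, 0], [0, 0, 0], 1],
    [[0, 0, 0], [0, 0, 0], 1]
  ]
}}

```text
t: 10.25
tcp_pos: [0.4188, 0.0885, 0.039]
tool_rot: [1.0, 0.028, 0.001, 0.0]
force: [-0.1, 0.4, 1.2]
finger_gap: 0.003
gripper_force: 0.0
```

Call:
{"method": "play_rows", "body": {
  "rows": [
    [[0, 0, 0], [3, 0, 0], 1],
    [[0, 0, 0], [3, 0, 0], 1],
    [[0, 0, 0], [3, 0, 0], 1],
    [[0, 0, 0], [1, 0, 0], 1],
    [[0, 0, 0], [0, 0, 0], 1],
    [[0, 0, 0], [0, 0, 0], 1]
  ]
}}

```text
t: 10.75
tcp_pos: [0.4276, 0.0893, 0.0385]
tool_rot: [1.0, 0.028, 0.0, 0.0]
force: [-0.2, 0.6, -0.3]
finger_gap: 0.002
gripper_force: 0.0
```

Call:
{"method": "play_rows", "body": {
  "rows": [
    [[0, 0, 0], [1, 0, 0], 1],
    [[0, 0, 0], [1, 0, 0], 1],
    [[0, 0, 0], [1, 0, 0], 1],
    [[0, 0, 0], [1, 0, 0], 1],
    [[0, 0, 0], [1, 0, 0], 1],
    [[0, 0, 0], [1, 0, 0], 1],
    [[0, 0, 0], [0, 0, 0], 1]
  ]
}}

```text
t: 11.33
tcp_pos: [0.4328, 0.0896, 0.0382]
tool_rot: [1.0, 0.028, -0.001, -0.0]
force: [-1.4, -1.3, 1.3]
finger_gap: 0.007
gripper_force: 0.7
```

Call:
{"method": "play_rows", "body": {
  "rows": [
    [[0, 0, 0], [1.5, 0, 0], 1],
    [[0, 0, 0], [1.5, 0, 0], 1],
    [[0, 0, 0], [1.5, 0, 0], 1],
    [[0, 0, 0], [1.5, 0, 0], 1],
    [[0, 0, 0], [1.5, 0, 0], 1],
    [[0, 0, 0], [1.5, 0, 0], 1],
    [[0, 0, 0], [0, 0, 0], 1]
  ]
}}

```text
t: 11.92
tcp_pos: [0.4429, 0.0901, 0.0382]
tool_rot: [1.0, 0.028, 0.0, -0.0]
force: [-2.0, -0.4, -1.6]
finger_gap: 0.003
gripper_force: 0.7
```

Call:
{"method": "play_rows", "body": {
  "rows": [
    [[0, 0, 0], [1, 0, 0], 1],
    [[0, 0, 0], [1, 0, 0], 1],
    [[0, 0, 0], [1, 0, 0], 1],
    [[0, 0, 0], [1, 0, 0], 1],
    [[0, 0, 0], [1, 0, 0], 1],
    [[0, 0, 0], [0, 0, 0], 1]
  ]
}}

```text
t: 12.42
tcp_pos: [0.4478, 0.0904, 0.0383]
tool_rot: [1.0, 0.028, 0.0, -0.0]
force: [-1.9, -0.6, -0.7]
finger_gap: -0.002
gripper_force: 0.8
```

Run:
```python
from h import *
goto([.47,.093,.038],3.2);snap("wrist","w9");studs("w9");snap("top","t9")
```

```text
t 12.42 tcp [447.8  90.4  38.3] yaw 3.2 gap -0.0 F [-1.9 -0.6 -0.7] tilt [0.0004 0.    ]
tool shift mm [22.3 -1.4  0.3] turn z 0.0
40 [153, 39, 22, 20, 294] [163.  47.] [535.4 137.6]
40 [183, 55, 9, 13, 117] [187.  61.] [531.3 128.9]
50 [153, 39, 39, 35, 1128] [172.  56.] [532.5 134.4]
50 [350, 46, 11, 16, 165] [355.  54.] [537.3  67.7]
60 [350, 29, 38, 38, 969] [368.  46.] [539.9  63.5]
60 [153, 38, 40, 37, 1176] [172.  57.] [532.5 134.4]
70 [350, 29, 39, 38, 1156] [369.  48.] [539.5  62.9]
70 [153, 38, 40, 37, 1204] [172.  57.] [532.5 134.4]
80 [350, 29, 39, 39, 1181] [369.  48.] [539.4  62.9]
80 [153, 38, 40, 37, 1223] [172.  57.] [532.4 134.4]
80 [35, 230, 10, 12, 117] [ 39. 236.] [459.5 192. ]
80 [4, 254, 10, 9, 90] [  8. 258.] [448.5 206.5]
80 [44, 259, 12, 10, 117] [ 50. 263.] [446.9 189.4]
80 [92, 287, 12, 9, 108] [ 98. 291.] [434.6 170. ]
80 [526, 314, 9, 10, 90] [530. 318.] [431.7 -24.5]
```

The bolt has moved about 16 mm against a steady 2 N, with its tip in the notch mouth. From here I'll use finer steps.

Call:
{"method": "play_rows", "body": {
  "rows": [
    [[0, 0, 0], [1, 0, 0], 1],
    [[0, 0, 0], [1, 0, 0], 1],
    [[0, 0, 0], [1, 0, 0], 1],
    [[0, 0, 0], [1, 0, 0], 1],
    [[0, 0, 0], [1, 0, 0], 1],
    [[0, 0, 0], [0, 0, 0], 1]
  ]
}}

```text
t: 13.02
tcp_pos: [0.4529, 0.0907, 0.0383]
tool_rot: [1.0, 0.028, 0.0, 0.0]
force: [-2.4, 0.5, -1.1]
finger_gap: -0.0
gripper_force: 0.8
```

Call:
{"method": "play_rows", "body": {
  "rows": [
    [[0, 0, 0], [0.5, 0, 0], 1],
    [[0, 0, 0], [0.5, 0, 0], 1],
    [[0, 0, 0], [0.5, 0, 0], 1],
    [[0, 0, 0], [0, 0, 0], 1]
  ]
}}

```text
t: 13.35
tcp_pos: [0.4536, 0.0907, 0.0383]
tool_rot: [1.0, 0.028, -0.0, 0.0]
force: [-2.8, -1.5, 0.1]
finger_gap: -0.0
gripper_force: 1.3
```

Call:
{"method": "play_rows", "body": {
  "rows": [
    [[0, 0, 0], [0.5, 0, 0], 1],
    [[0, 0, 0], [0.5, 0, 0], 1],
    [[0, 0, 0], [0, 0, 0], 1]
  ]
}}

```text
t: 13.6
tcp_pos: [0.4542, 0.0907, 0.0383]
tool_rot: [1.0, 0.028, -0.001, -0.0]
force: [-3.8, -1.8, 2.6]
finger_gap: 0.003
gripper_force: 2.2
```

Call:
{"method": "play_rows", "body": {
  "rows": [
    [[0, 0, 0], [0.5, 0, 0], 1],
    [[0, 0, 0], [0, 0, 0], 1]
  ]
}}

```text
t: 13.77
tcp_pos: [0.4552, 0.0908, 0.0383]
tool_rot: [1.0, 0.028, -0.0, -0.0]
force: [-5.0, -1.5, 1.4]
finger_gap: -0.001
gripper_force: 2.1
```

Run:
```python
from h import *
goto([.47,.093,.038],3.2);snap("wrist","w10");studs("w10")
```

```text
t 13.77 tcp [455.2  90.8  38.3] yaw 3.21 gap -0.0 F [-5.  -1.5  1.4] tilt [-0.0006 -0.    ]
tool shift mm [14.9 -1.4  0.3] turn z 0.0
40 [274, 275, 9, 14, 126] [278. 282.] [451.1  91. ]
50 [155, 57, 38, 34, 1032] [173.  74.] [534.  134.5]
50 [350, 68, 9, 9, 81] [354.  72.] [538.5  67.8]
60 [349, 48, 37, 35, 711] [365.  63.] [541.8  64.2]
60 [155, 57, 39, 34, 1095] [173.  74.] [533.9 134.4]
70 [349, 48, 38, 35, 1067] [368.  65.] [541.  63.]
70 [154, 57, 40, 34, 1121] [173.  74.] [533.9 134.5]
80 [349, 48, 38, 35, 1088] [368.  65.] [541.  63.]
80 [154, 57, 40, 34, 1138] [173.  74.] [533.9 134.5]
80 [37, 243, 11, 11, 117] [ 42. 248.] [461.3 192.1]
80 [8, 267, 9, 9, 81] [ 12. 271.] [449.8 206.4]
80 [46, 271, 9, 9, 81] [ 50. 275.] [448.8 190.3]
80 [96, 298, 10, 9, 90] [100. 302.] [436.6 169.6]
```

The disc is now sliding with the bolt, both studs having moved 1.5 mm. I'll feel for the steep rise.

Call:
{"method": "play_rows", "body": {
  "rows": [
    [[0, 0, 0], [0.5, 0, 0], 1],
    [[0, 0, 0], [0.5, 0, 0], 1],
    [[0, 0, 0], [0, 0, 0], 1]
  ]
}}

```text
t: 14.07
tcp_pos: [0.4566, 0.0909, 0.0383]
tool_rot: [1.0, 0.028, 0.0, 0.0]
force: [-3.7, -1.7, 1.4]
finger_gap: -0.002
gripper_force: 2.0
```

Call:
{"method": "play_rows", "body": {
  "rows": [
    [[0, 0, 0], [0.5, 0, 0], 1],
    [[0, 0, 0], [0, 0, 0], 1]
  ]
}}

```text
t: 14.23
tcp_pos: [0.4571, 0.0909, 0.0383]
tool_rot: [1.0, 0.028, 0.0, 0.0]
force: [-4.3, -1.0, 1.3]
finger_gap: 0.003
gripper_force: 2.0
```

Call:
{"method": "play_rows", "body": {
  "rows": [
    [[0, 0, 0], [0.5, 0, 0], 1],
    [[0, 0, 0], [0.5, 0, 0], 1],
    [[0, 0, 0], [0, 0, 0], 1]
  ]
}}

```text
t: 14.48
tcp_pos: [0.4581, 0.091, 0.0383]
tool_rot: [1.0, 0.028, 0.0, -0.0]
force: [-4.1, -1.5, 1.8]
finger_gap: -0.005
gripper_force: 2.0
```

Call:
{"method": "play_rows", "body": {
  "rows": [
    [[0, 0, 0], [0.5, 0, 0], 1],
    [[0, 0, 0], [0, 0, 0], 1]
  ]
}}

```text
t: 14.65
tcp_pos: [0.4586, 0.091, 0.0383]
tool_rot: [1.0, 0.028, 0.0, 0.0]
force: [-4.5, -2.3, 1.4]
finger_gap: -0.001
gripper_force: 2.0
```

Call:
{"method": "play_rows", "body": {
  "rows": [
    [[0, 0, 0], [0.5, 0, 0], 1],
    [[0, 0, 0], [0.5, 0, 0], 1],
    [[0, 0, 0], [0, 0, 0], 1]
  ]
}}

```text
t: 14.9
tcp_pos: [0.4592, 0.091, 0.0383]
tool_rot: [1.0, 0.028, -0.0, 0.0]
force: [-4.5, -2.4, 1.6]
finger_gap: 0.003
gripper_force: 2.4
```

Call:
{"method": "play_rows", "body": {
  "rows": [
    [[0, 0, 0], [0.5, 0, 0], 1],
    [[0, 0, 0], [0, 0, 0], 1]
  ]
}}

```text
t: 15.07
tcp_pos: [0.4592, 0.091, 0.0383]
tool_rot: [1.0, 0.028, -0.001, 0.0]
force: [-5.4, -2.2, 3.4]
finger_gap: -0.001
gripper_force: 2.7
```

Call:
{"method": "play_rows", "body": {
  "rows": [
    [[0, 0, 0], [0.5, 0, 0], 1],
    [[0, 0, 0], [0, 0, 0], 1],
    [[0, 0, 0], [0, 0, 0], 1]
  ]
}}

```text
t: 15.32
tcp_pos: [0.4592, 0.091, 0.0383]
tool_rot: [1.0, 0.028, -0.001, 0.0]
force: [-5.7, -2.5, 4.0]
finger_gap: -0.002
gripper_force: 3.0
```

Call:
{"method": "play_rows", "body": {
  "rows": [
    [[0, 0, 0], [0.5, 0, 0], 1],
    [[0, 0, 0], [0, 0, 0], 1],
    [[0, 0, 0], [0, 0, 0], 1]
  ]
}}

```text
t: 15.57
tcp_pos: [0.4592, 0.091, 0.0383]
tool_rot: [1.0, 0.028, -0.002, 0.0]
force: [-6.6, -3.7, 4.2]
finger_gap: 0.001
gripper_force: 3.4
```

Motion has stopped at x=459.2 and the force is rising. I'll check that this is the spindle stop and not a jam.

Run:
```python
from h import *
goto([.47,.093,.038],3.2);s=sense();print(s["q"].round(3),s["ft_torque"].round(2))
p,d,C=snap("wrist","w11");studs("w11")
cv2.imwrite("pics/c11.png",cv2.resize(p[0:290,130:420,::-1],None,fx=2,fy=2))
```

```text
t 15.57 tcp [459.2  91.   38.3] yaw 3.23 gap 0.0 F [-6.6 -3.7  4.2] tilt [-0.0035 -0.0001]
tool shift mm [10.9 -1.4  0.3] turn z 0.0
[-4.300e-02  6.920e-01  1.967e+00 -1.000e-03  4.860e-01  1.472e+00] [-0.49  0.95 -0.05]
50 [155, 58, 38, 33, 1040] [173.  75.] [537.7 134.7]
60 [349, 48, 37, 35, 719] [365.  63.] [545.8  64.6]
60 [155, 58, 39, 34, 1094] [173.  75.] [537.7 134.6]
70 [256, 0, 14, 11, 114] [263.   5.] [562.5 102.5]
70 [349, 48, 38, 35, 1072] [368.  65.] [545.   63.3]
70 [155, 58, 39, 34, 1108] [173.  75.] [537.7 134.6]
80 [256, 0, 16, 12, 165] [264.   5.] [562.4 102.3]
80 [349, 48, 39, 35, 1101] [368.  65.] [545.   63.3]
80 [154, 57, 40, 35, 1148] [173.  75.] [537.7 134.7]
80 [39, 251, 10, 10, 99] [ 44. 255.] [461.9 192.1]
80 [9, 273, 9, 9, 81] [ 13. 277.] [450.9 206.7]
80 [49, 278, 10, 9, 90] [ 54. 282.] [449.4 189.4]
80 [97, 304, 10, 9, 90] [102. 308.] [437.5 169.6]
80 [522, 331, 9, 10, 90] [526. 336.] [434.1 -24.4]
```

View pics/c11.png

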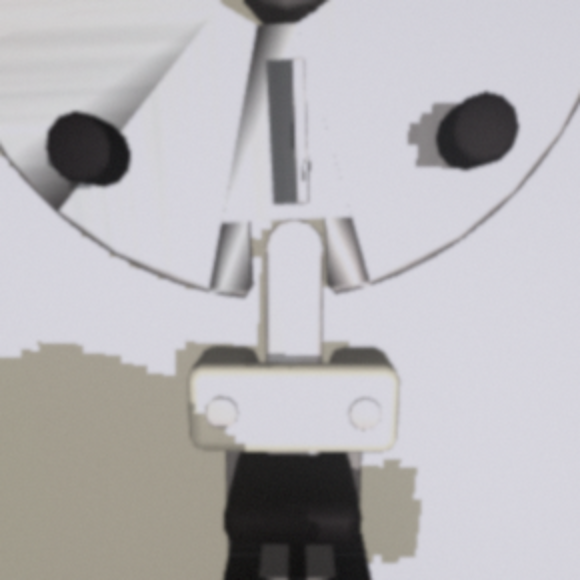

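The nose sits on the notch floor at crop (293,225), the bolt is centred in the notch and the hole is against the spindle, so this is the real stop. I'll raise the force gradually to about 15 N at the wrist, which is 13 N plus 2 N of bolt friction.

Call:
{"method": "play_rows", "body": {
  "rows": [
    [[0, 0, 0], [0.5, 0, 0], 1],
    [[0, 0, 0], [0.5, 0, -0.2], 1],
    [[0, 0, 0], [0.5, 0, 0], 1],
    [[0, 0, 0], [0.5, 0, -0.3], 1],
    [[0, 0, 0], [0, 0, 0], 1]
  ]
}}

```text
t: 16.03
tcp_pos: [0.4593, 0.0911, 0.0384]
tool_rot: [1.0, 0.028, -0.004, -0.0]
force: [-9.3, -5.0, 1.7]
finger_gap: 0.003
gripper_force: 4.4
```

Call:
{"method": "play_rows", "body": {
  "rows": [
    [[0, 0, 0], [0.5, 0.5, 0], 1],
    [[0, 0, 0], [0.5, 0.5, 0], 1],
    [[0, 0, 0], [0.5, 0.5, -0.2], 1],
    [[0, 0, 0], [0.5, 0.5, 0], 1],
    [[0, 0, 0], [0, 0, 0], 1]
  ]
}}

```text
t: 16.45
tcp_pos: [0.4593, 0.0908, 0.0384]
tool_rot: [1.0, 0.028, -0.006, -0.001]
force: [-9.6, 4.9, 3.3]
finger_gap: -0.001
gripper_force: 5.1
```

Call:
{"method": "play_rows", "body": {
  "rows": [
    [[0, 0, 0], [0.5, -0.5, 0], 1],
    [[0, 0, 0], [0.5, -0.5, -0.2], 1],
    [[0, 0, 0], [0.5, 0, 0], 1],
    [[0, 0, 0], [0, 0, -0.2], 1],
    [[0, 0, 0], [0, 0, 0], 1]
  ]
}}

```text
t: 16.87
tcp_pos: [0.4594, 0.0909, 0.0384]
tool_rot: [1.0, 0.028, -0.008, -0.001]
force: [-12.0, -1.5, 1.2]
finger_gap: 0.001
gripper_force: 6.1
```

```bash
python3 -c "
from h import *
goto([.47,.093,.038],3.2);print(sense()['ft_torque'])"
```

```text
t 16.87 tcp [459.4  90.9  38.4] yaw 3.24 gap 0.0 F [-12.   -1.5   1.2] tilt [-0.0151  0.0006]
tool shift mm [10.7 -1.4  0.3] turn z 0.0
[-0.2686868   1.83752545 -0.08848592]
```

Call:
{"method": "play_rows", "body": {
  "rows": [
    [[0, 0, 0], [0.5, 0, 0], 1],
    [[0, 0, 0], [0.5, 0, -0.2], 1],
    [[0, 0, 0], [0.5, 0, 0], 1],
    [[0, 0, 0], [0, 0, 0], 1]
  ]
}}

```text
t: 17.2
tcp_pos: [0.4594, 0.091, 0.0385]
tool_rot: [1.0, 0.028, -0.009, -0.001]
force: [-14.2, -2.6, 2.6]
finger_gap: -0.003
gripper_force: 7.0
```

```bash
python3 -c "
from h import *
s=sense();print(s['force'],s['ft_torque'],s['gripper_force'])"
```

```text
[-14.22444449  -2.59703256   2.60889208] [-0.42116949  2.08298796 -0.02426377] 7.015434578061104
```

Call:
{"method": "play_rows", "body": {
  "rows": [
    [[0, 0, 0], [0.5, 0, 0], 1],
    [[0, 0, 0], [0, 0, 0], 1],
    [[0, 0, 0], [0, 0, 0], 1]
  ]
}}

```text
t: 17.45
tcp_pos: [0.4595, 0.091, 0.0385]
tool_rot: [1.0, 0.028, -0.01, -0.001]
force: [-14.8, -3.2, 2.6]
finger_gap: -0.001
gripper_force: 7.4
```

Call:
{"method": "play_rows", "body": {
  "rows": [
    [[0, 0, 0], [0, 0, 0], 1],
    [[0, 0, 0], [0, 0, 0], 1],
    [[0, 0, 0], [0, 0, 0], 1],
    [[0, 0, 0], [0, 0, 0], 1]
  ]
}}

```text
t: 17.78
tcp_pos: [0.4595, 0.091, 0.0385]
tool_rot: [1.0, 0.028, -0.009, -0.001]
force: [-14.7, -3.1, 3.1]
finger_gap: 0.003
gripper_force: 7.3
```

Call:
{"method": "play_rows", "body": {
  "rows": [
    [[0, 0, 0], [0, 0, 0], 1],
    [[0, 0, 0], [0, 0, 0], 1],
    [[0, 0, 0], [0, 0, 0], 1]
  ]
}}

```text
t: 18.03
tcp_pos: [0.4595, 0.091, 0.0385]
tool_rot: [1.0, 0.028, -0.01, -0.001]
force: [-14.5, -2.8, 2.1]
finger_gap: -0.006
gripper_force: 7.3
```

```bash
python3 -c "
from h import *
s=sense();print(s['t'],s['tcp_pos'],s['force'],s['ft_torque'],s['gripper_force'])"
```

```text
18.0333 [0.45948306 0.09098636 0.03848241] [-14.52865199  -2.75665143   2.06032071] [-3.96782342e-01  2.17232822e+00 -1.95391779e-03] 7.349572777748108
```

Held for about 0.8 s at 14.7 N, so roughly 12.7 N net. I'll go a touch higher and hold again for certainty.

Call:
{"method": "play_rows", "body": {
  "rows": [
    [[0, 0, 0], [0.4, 0, 0], 1],
    [[0, 0, 0], [0, 0, 0], 1],
    [[0, 0, 0], [0, 0, 0], 1],
    [[0, 0, 0], [0, 0, 0], 1],
    [[0, 0, 0], [0, 0, 0], 1],
    [[0, 0, 0], [0, 0, 0], 1],
    [[0, 0, 0], [0, 0, 0], 1],
    [[0, 0, 0], [0, 0, 0], 1]
  ]
}}

```text
t: 18.7
tcp_pos: [0.4595, 0.091, 0.0385]
tool_rot: [1.0, 0.028, -0.01, -0.001]
force: [-15.1, -3.6, 3.7]
finger_gap: -0.001
gripper_force: 7.6
```

Call:
{"method": "play_rows", "body": {
  "rows": [
    [[0, 0, 0], [-2, 0, 0], 1],
    [[0, 0, 0], [-2, 0, 0], 1],
    [[0, 0, 0], [-3, 0, 0], 1],
    [[0, 0, 0], [-4, 0, 0], 1],
    [[0, 0, 0], [-5, 0, 0], 1],
    [[0, 0, 0], [-5, 0, 0], 1],
    [[0, 0, 0], [-5, 0, 0], 1],
    [[0, 0, 0], [0, 0, -20], 1],
    [[0, 0, 0], [0, 0, -30], 1],
    [[0, 0, 0], [0, 0, -30], 1],
    [[0, 0, 0], [0, 0, 0], 1],
    [[0, 0, 0], [0, 0, 0], 1]
  ]
}}

```text
t: 19.7
tcp_pos: [0.4447, 0.089, 0.1213]
tool_rot: [1.0, 0.028, 0.003, 0.0]
force: [0.3, -0.4, -0.7]
finger_gap: -0.004
gripper_force: 0.0
```

Run:
```python
from h import *
goto([.47,.093,.038],3.2);snap("wrist","w12");studs("w12")
C=cal("wrist");p=np.load("pics/w12.npz")["p"];k=(p.max(2)<80).astype(np.uint8)
n,l,s,ce=cv2.connectedComponentsWithStats(k)
for j in range(1,n):
    if s[j,4]>200: print(s[j].tolist(),ce[j].round(0),(onplane("wrist",ce[j],.05,C)[0]*1e3).round(1))
```

```text
t 19.7 tcp [444.7  89.  121.3] yaw 3.21 gap -0.0 F [ 0.3 -0.4 -0.7] tilt [ 0.0063 -0.0003]
tool shift mm [25.  -2.6 83.5] turn z 0.0
40 [248, 265, 12, 12, 141] [254. 271.] [403.5 104.2]
50 [274, 268, 10, 21, 199] [278. 278.] [398.7  86.7]
60 [202, 54, 20, 20, 344] [211.  64.] [536.  134.1]
60 [257, 168, 35, 11, 355] [274. 173.] [473.3  94. ]
60 [0, 223, 11, 30, 273] [  4. 238.] [418.5 273.3]
60 [273, 252, 11, 38, 380] [278. 271.] [404.   87.1]
70 [322, 48, 19, 20, 323] [331.  58.] [543.3  63.8]
70 [202, 54, 20, 20, 351] [211.  64.] [536.  134.1]
70 [255, 167, 40, 20, 744] [274. 177.] [470.5  93.3]
70 [0, 223, 11, 31, 292] [  4. 238.] [418.4 273.2]
80 [46, 3, 26, 16, 346] [59. 11.] [558.9 220.1]
80 [322, 48, 19, 21, 342] [331.  58.] [543.1  63.8]
80 [201, 54, 21, 20, 369] [211.  64.] [536.  134.3]
80 [255, 167, 40, 20, 762] [274. 177.] [470.6  93.3]
80 [0, 222, 12, 32, 315] [  5. 238.] [418.6 273. ]
[28, 0, 76, 20, 639] [64. 10.] [556.7 210.5  50. ]
[446, 0, 31, 22, 201] [461.  11.] [568.2  -1.9  50. ]
[321, 47, 21, 23, 365] [331.  58.] [541.4  65.4  50. ]
[200, 53, 23, 22, 391] [211.  64.] [534.6 132.   50. ]
[534, 109, 26, 87, 358] [543. 150.] [498.1 -65.4  50. ]
[254, 167, 42, 20, 784] [274. 177.] [472.9  93.2  50. ]
[0, 220, 12, 37, 328] [  5. 238.] [423.6 263.2  50. ]
[0, 251, 560, 169, 51321] [278. 365.] [336.5  83.4  50. ]
```

The bolt stayed home: the tab centre is near x=471 mm against about 445 mm at the start, a travel of about 26 mm. The studs haven't moved, and the arm is clear of everything, so I'm handing in.

```bash
python3 -c "
from station import *
print(sign_off())"
```

```text
the job is handed in; nothing more can be done
None
```

The job is handed in (no verdict was returned): the disc's notch faces the bolt, and the bolt was pressed on the notch bottom at about 13 N (14.5–15 N at the wrist, less about 2 N of bolt friction) for over half a second and left home, with the arm clear; I did not re-check the bystanders' positions, though I saw no contact with them.

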